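# Fit the third leg of a stool

## Robot

A 7-joint arm with a two-finger parallel gripper is mounted at the origin on the work surface; the furniture and walls round the work are solid. World frame = base frame: x ahead of the robot, y to its left, z up, the work surface at z = 0. Lengths are in mm, angles in rad, forces in N, time in s.
With the tool pointing down it reaches from about 400 to 900 mm from the base axis. Payload 5.5 kg.
Tool frame: the origin (TCP) lies at the very end of the fingers, on their centre line; the grasp point (between the pads) lies 19 mm behind it; y points along the fingers, x is the direction in which the jaws open and shut, and the axes are right-handed (so a half turn about y gives the same grasp; the last joint's range is limited). The gripper opens to 85 mm and grips with 20 to 120 N. Pads are 22 mm wide; open, the fingers measure 114 mm over their backs; the gripper's body (76 mm by 85 mm) begins 54 mm behind the grasp point. The pads swing forward as they close: fully open they stand 13 mm farther back than shut.
Start: joints at [-0.859, 0.501, -0.427, 1.55, 0.221, 1.138, -0.21], TCP at [281.989, 585.646, 231.31] pointing down, gripper open.
Joint ranges: [-2.88, 2.88], [-0.31, 2.03], [-1.54, 1.56], [0.2, 2.42], [-1.41, 4.55], [0.19, 2.02], [-2.57, 2.57]. Speed limits (rad/s): [2.57, 2.57, 3.14, 3.14, 3.14, 3.14, 3.14].

## Interface

Orientations are given as a unit quaternion [w, x, y, z].
In Python, from cell import robot, viewer, models gives the robot as it stands. The module is installed in compiled form; this text tells all that it offers.
- The arm moves only by the tool step_arm, never from a script. Its argument "motion" is a list of rows, each a list of 6 numbers: the shift along the tool's x, y, z in cm, then the turn, a rotation vector about the tool's x, y, z in rad. In form: [[x, y, z, ax, ay, az], ...]. A call has 1 to 12 rows; each row is the pose to reach, as a shift and turn from the pose measured when the call began, along the tool's axes at that moment; what a row does not reach only later rows make up. A row lasts 1/8 s, in which the tool goes at most 62.5 mm and 10.7 degrees, less where a joint would pass 70% of its speed; a pose out of reach is approached as far as the arm can. A call with a gripper value outside its range is refused whole. "gripper" is the opening, from 0 (shut) to 1 (fully open), set as the call begins (left out, the last holds). The fingers move at their own pace and stop on an object; "newtons" is the grip in N (left out, the last holds). Time passes only in rows, so rows that repeat a pose let the fingers close. It gives the time, the measured TCP pose, the force and the opening at its end, in the units of the state.
- robot.observe(): the state, without advancing time (a new reading comes with each control period).
- viewer.grab_frame(name): name is "side" or "top" or "wrist"; returns the picture (480x640x3 uint8, blue, green, red); there is no depth.
- viewer.get_calibration(name): a dict with "camera_matrix" (3x3 intrinsics, pixels), "k1" (the pictures are not rectified: a ray, as slopes to the right and down, at radius r is drawn at 1 + k1 r^2 times it, then the intrinsics apply), "R" (3x3) and "t" (3): a world point X has camera coordinates R X + t. Camera axes: x right, y down, z forward; pixel columns grow to the right and rows downward; lengths in mm; the calibration is good to about 2 mm. A picture is of the moment at which its call begins: read the wrist's pose just before it. get_calibration takes no time and is no camera call; for the wrist camera it gives the pose at the moment of the call.
- robot.job_done(): hands the job in, once; it reports no verdict.
Trained networks look in the newest picture that a camera, given by its name, has taken for a name from the list of things; names that differ only in an ending like _2 or _b are one class to them, and where a whole thing is asked for, a point or a joint stands for the part that bears it (a point fixed in the world has none). Each returns a list of dicts, best first, with "p" (0 to 1); they miss things now and then, are a little off and sometimes report something else, mostly with a low value. They report only what shows in the picture. A call takes as long as a camera call.
- models.cut_out(camera, label): "pixels" (480x640 bool, what is visible of it) and "rect" ([left, top, right, bottom] in pixels, round what is visible of it).
The state is a dict: "t": time; "qpos": joint angles; "qd": joint speeds; "joint_efforts": joint torques, N m; "tcp_pos": TCP position; "eef_rot": TCP orientation; "force": force on the tool from outside, world axes, zero at the start; "moment": the same for the moment, N m; "gripper_width": opening from 0.0 (shut) to 1.0 (fully open).
Only numpy, scipy, OpenCV 4.12 (cv2) and the standard library are available. Lean on these libraries where they do the work, as an engineer would, in place of code of your own. Each camera call takes 0.05 s, during which the arm holds its last target.

## Task

The low stool stands upside down with one leg still missing. Find its third leg in the crate of turned stock, the one that matches the two legs already fitted, lift it out and press its tapered end fully home into the empty slanting hole in the seat, then let go. Leave the other turned pieces in the crate, do not drop the leg and do not shove the seat about.

Things in the scene. Friction and masses are not known exactly. Their poses are not given: they have to be found in the camera images.
- leg_mid (a point): Centre of the missing leg, half-way along its axis: turned round leg of pale wood, 215 mm long, 0.13 kg, leaning in the crate with its tapered end down and its foot end about 105 mm out. z axis along the leg from tip to foot. Grip it on the plain 26 mm cylinder from 160 to 207 mm above the tip (53 to 99 mm above this centre), at any angle about its axis.
- leg_tip (a point): Centre of the leg's flat tapered end, 107.5 mm below leg_mid; z axis as there. From here up: taper of 18 mm diameter growing to 28 mm at 44.6 mm (12.8 degrees included angle), 28 mm diameter up to 122 mm, a bead of 29 mm at 130 to 135 mm between narrower necks (25 and 23 mm), 26 mm cylinder from 160 to 207 mm, rounded foot at 215 mm.
- leg: The same leg; this origin lies on its flank, 14 mm beside the axis at the level of the tip; z axis along the leg from tip to foot.
- mortise: The empty hole in the seat. Origin: centre of its mouth in the seat's upward face, 44 mm above the bench; z axis: the hole's axis out of the seat, slanting 24 degrees from vertical, outward from the seat's centre. Conical bore right through the seat, 26 mm diameter at the mouth, narrowing downward with the same 12.8 degrees included angle as the leg's taper.
- mortise_home (a point): Point on the hole's axis 35.6 mm below the mouth, where the centre of the leg's tip lies when the leg is fully home; axes as for the hole.
- seat: Round stool seat, pale wood, 220 mm diameter, 44 mm thick, 1.8 kg, loose on the bench, underside up. Origin: centre of the face on the bench; x axis toward the empty hole, mouth 60 mm from centre. Two legs of the same turning are fixed in it 120 degrees either side, splayed 24 degrees, feet 210 mm above the bench and 133 mm from the seat's axis.
- crate: Open crate of pale slats on wedges, fixed, 108 x 188 x 119 mm, 9 mm walls, tilted 30 degrees: its opening looks up and along its -x. Origin: on the bench, middle of the lower front edge; y along its length. Front rim 103 mm, back rim 157 mm above the bench. Three turned pieces lie parallel on the front wall, 56 mm apart, in any order, a thin dowel and a flat stick between them.
- crate_in (a point): Centre of the inside of the crate.
- short_leg_mid (a point): Centre of a similar but smaller leg in the crate, of another stool: 172 mm long, 22 mm diameter; stays in the crate.
- stretcher_mid (a point): Centre of a plain round stretcher in the crate: 210 mm long, 24 mm diameter with 16 mm tenons at both ends, no bead; stays in the crate.

How it is judged:
By the outcome, as a careful person would: the job done as asked, in the order asked, and still so for the second after the job is handed in, with the robot touching nothing.
It also fails if it takes over 32 s, if anything falls off the work surface, if the arm or the gripper's body presses on something with over 40 N, if the wrist force passes 120 N, or if a joint passes its speed limit or range.

## Working session

There is one attempt and no reset: what is moved stays moved. The work goes in short steps, Python scripts to look and compute and a tool call to move; the robot and the scene stay as the last step left them, time stands still between calls to the robot, and variables do not carry over. Pictures are saved under pics/ and viewed, and the job is handed in when it is done.

Besides the shell and the picture viewer there is one more tool, called after "Call:" in YAML: its name, and indented under it one key for each argument. step_arm: Moves the arm, as the interface text tells. Its arguments: {"type":"object","properties":{"motion":{"type":"array"},"gripper":{"type":"number"},"newtons":{"type":"number"}},"required":["motion"]}

```bash
mkdir -p pics
python3 - <<'E'
from cell import robot, viewer, models
import cv2,numpy as np
print(robot.observe())
for n in ["side","top","wrist"]:
    c=viewer.get_calibration(n); im=viewer.grab_frame(n)
    cv2.imwrite(f"pics/{n}0.png",im); print(n,{k:np.round(np.array(v),4).tolist() for k,v in c.items()})
E
```

```text
{'t': 0.0, 'qpos': array([-0.85884256,  0.50183524, -0.42678537,  1.55146238,  0.22079212,
        1.13830261, -0.21032299]), 'qd': array([-0.00068913, -0.000149  , -0.00112337, -0.00088184,  0.00128495,
        0.00049572,  0.00090993]), 'joint_efforts': array([-3.20995596e-04, -5.69510972e+01, -5.81611589e+00, -2.80934626e+01,
        1.06423182e-02,  1.18192029e-02, -1.09029457e-05]), 'tcp_pos': array([281.73508486, 584.99100859, 230.26159415]), 'eef_rot': array([-0.5983631 ,  0.59905843,  0.37562806, -0.37682112]), 'force': array([-0.00392755, -0.54632427,  0.21987497]), 'moment': array([-0.00903738,  0.00248839,  0.00310103]), 'gripper_width': 1.0012386426117756}
side {'camera_matrix': [[604.0052, 0.0, 321.9929], [0.0, 604.0052, 243.0018], [0.0, 0.0, 1.0]], 'k1': 0.0544, 'R': [[0.7605, -0.6492, -0.01], [-0.5852, -0.6787, -0.4437], [0.2813, 0.3433, -0.8961]], 't': [-323.0389, 262.5106, 1643.0554]}
top {'camera_matrix': [[563.8694, 0.0, 309.4729], [0.0, 563.8694, 233.4194], [0.0, 0.0, 1.0]], 'k1': -0.0053, 'R': [[0.0208, -0.9998, 0.0002], [-0.9972, -0.0207, -0.0714], [0.0714, 0.0013, -0.9974]], 't': [-22.7973, 418.1878, 1409.6093]}
wrist {'camera_matrix': [[343.9672, 0.0, 322.0241], [0.0, 343.9672, 235.1595], [0.0, 0.0, 1.0]], 'k1': -0.0633, 'R': [[0.4344, 0.9007, -0.0014], [0.8672, -0.4178, 0.2709], [0.2434, -0.1189, -0.9626]], 't': [-649.6757, -34.5862, 378.1821]}
```

View pics/side0.png

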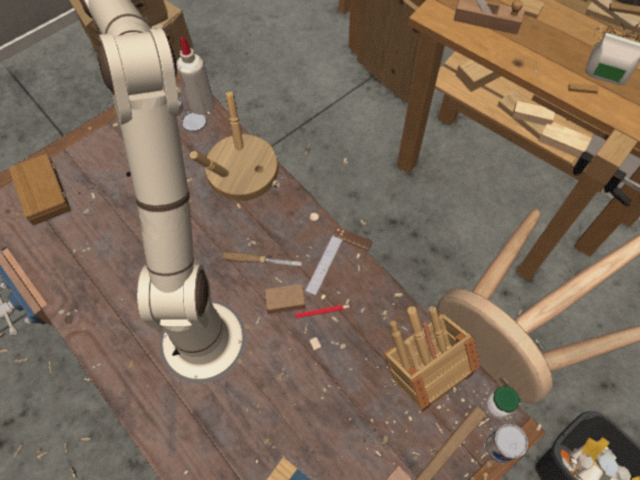

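View pics/top0.png

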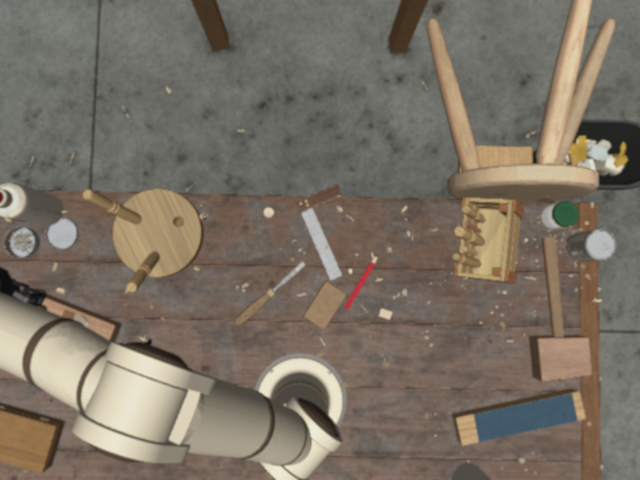

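View pics/wrist0.png

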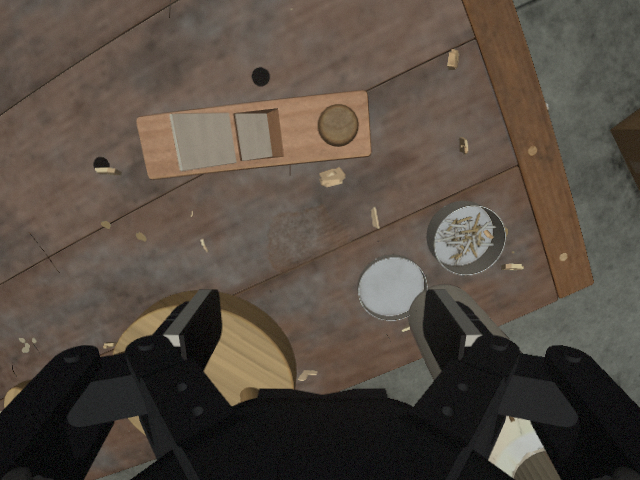

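```bash
cat > h.py <<'E'
from cell import robot, viewer, models
import cv2,numpy as np
from scipy.spatial.transform import Rotation as Ro
from scipy.optimize import least_squares
def proj(X,c):
    X=np.atleast_2d(X); P=X@np.array(c["R"]).T+np.array(c["t"]); s=P[:,:2]/P[:,2:]
    r2=(s**2).sum(1,keepdims=True); s=s*(1+c["k1"]*r2); K=np.array(c["camera_matrix"])
    return s@K[:2,:2].T+K[:2,2]
def ray(uv,c):
    K=np.array(c["camera_matrix"]);d=(np.array(uv,float)-K[:2,2])/K[0,0]; s=d.copy()
    for _ in range(20): s=d/(1+c["k1"]*(s@s))
    R=np.array(c["R"]); v=R.T@np.array([s[0],s[1],1]); o=-R.T@np.array(c["t"]); return o,v/np.linalg.norm(v)
def atz(uv,c,z):
    o,v=ray(uv,c); return o+v*(z-o[2])/v[2]
def tri(rs):
    A=sum(np.eye(3)-np.outer(v,v) for o,v in rs); b=sum((np.eye(3)-np.outer(v,v))@o for o,v in rs); return np.linalg.solve(A,b)
def tool():
    s=robot.observe(); q=s["eef_rot"]; return s["tcp_pos"],Ro.from_quat([q[1],q[2],q[3],q[0]]).as_matrix()
E
python3 - <<'E'
import cv2
s=cv2.imread("pics/side0.png");t=cv2.imread("pics/top0.png")
f=lambda im,x,y,w,h:cv2.resize(im[y:y+h,x:x+w],(400,300),interpolation=cv2.INTER_CUBIC)
import numpy as np
o=np.vstack([np.hstack([f(s,370,295,120,90),f(t,430,190,120,90)]),np.hstack([f(s,180,80,120,90),f(t,80,175,140,105)])])
cv2.imwrite("pics/crop0.png",o)
from h import *
for n in ["side","top"]:
    for l in ["leg_mid","short_leg_mid","stretcher_mid","seat","crate","mortise"]:
        for r in models.cut_out(n,l)[:3]:
            p=np.argwhere(r["pixels"]); print(n,l,round(r["p"],2),r["rect"],p.mean(0)[::-1].round(1),len(p))
p,R=tool();print(p,R)
E
```

```text
side leg_mid 0.87 [408.5, 306.1, 431.2, 364.6] [418.8 334.7] 596
side short_leg_mid 0.79 [428.8, 307.6, 447.1, 352.7] [437.4 329.1] 388
side stretcher_mid 0.86 [390.4, 321.9, 408.7, 369.8] [400.4 345.5] 423
side seat 0.97 [192.3, 90.5, 280.1, 199.0] [239.  161.5] 4393
top leg_mid 0.56 [453.5, 227.7, 485.8, 245.6] [468.6 235.9] 319
top short_leg_mid 0.64 [462.2, 206.1, 485.0, 217.3] [473.1 214.1] 220
top stretcher_mid 0.7 [451.9, 255.0, 481.1, 266.7] [466.7 260. ] 275
top seat 0.63 [82.9, 191.3, 206.4, 292.4] [153.4 232.4] 6955
top crate 0.59 [463.2, 205.8, 484.5, 219.1] [473.3 214.2] 215
top crate 0.58 [456.6, 196.7, 526.3, 284.1] [493.4 240. ] 3955
[281.97869151 585.66005698 231.35609409] [[ 4.33872860e-01 -3.78803821e-07 -9.00974107e-01]
 [ 9.00974103e-01  8.70528393e-05  4.33872859e-01]
 [ 7.82680014e-05 -9.99999996e-01  3.81111568e-05]]
```

View pics/crop0.png

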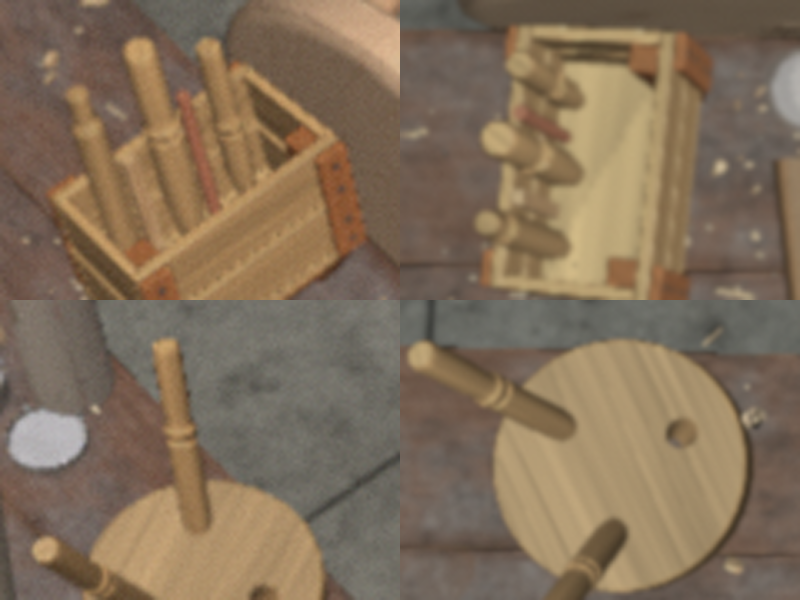

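Run:
```python
from h import *
ct=viewer.get_calibration("top");cs=viewer.get_calibration("side");cw=viewer.get_calibration("wrist")
print("hole",atz([178.35,221.5],ct,44),atz([259.5,168],cs,44))
o=-np.array(cw["R"]).T@cw["t"]; p,R=tool(); print("cam in tool",R.T@(o-p), "cam axes in tool\n",R.T@np.array(cw["R"]).T)
# disc: top extents in crop
L,Rr,T,B=[80+94*.35,80+347*.35,175+40*.35,175+292*.35]
print("seat c",atz([(L+Rr)/2,(T+B)/2],ct,44),(Rr-L)/.4)
# foots from crop: leg feet top
print("feet",atz([80+24*.35,175+58*.35],ct,205))
# leg foot tri: side crop (140,45), top crop(497,138)
fl=lambda x,y:(370+x*.3,295+y*.3); ft=lambda x,y:(430+(x-400)*.3,190+y*.3)
for n,a,b in [("legfoot",fl(140,46),ft(494,138)),("legbead",fl(164,132),ft(524,148)),("str",fl(78,92),ft(484,222)),("short",fl(210,45),ft(520,65))]:
    r=[ray(a,cs),ray(b,ct)]; X=tri(r); print(n,X.round(1),proj(X,cs)-a,proj(X,ct)-b)
# crate rim corners front top-left etc
for n,uv,z in [("front far",ft(512,30),103),("front near",ft(488,285),103),("back far",ft(662,35),157),("back near",ft(640,292),157)]:
    print(n,atz(uv,ct,z).round(1))
```

```text
hole [439.35367192 311.47237479  44.        ] [442.29234046 311.93177845  44.        ]
cam in tool [   0.62129359 -142.12256237   68.80257588] cam axes in tool
 [[ 9.99999743e-01 -6.96378157e-04  1.69366965e-04]
 [-3.51729840e-04 -2.70972464e-01  9.62587035e-01]
 [-6.24430802e-04 -9.62586847e-01 -2.70972639e-01]]
seat c [409.44726619 362.83548247  44.        ] 221.37499999999994
feet [478.94788316 473.83722104 205.        ]
legfoot [ 418.4 -341.7  203.2] [[-0.9870093   0.22305041]] [[ 0.6186428  -0.92870851]]
legbead [ 417.9 -386.6  110.1] [[-0.32200347  0.07279143]] [[ 0.19563551 -0.29523966]]
str [ 362.8 -336.8  196.4] [[-0.81094445  0.1663606 ]] [[ 0.50373521 -0.75229652]]
short [ 471.1 -368.5  167.5] [[-0.82040381  0.20167945]] [[ 0.51036124 -0.77334665]]
front far [ 502.1 -379.5  103. ]
front near [ 320.  -362.7  103. ]
back far [ 493.3 -467.6  157. ]
back near [ 317.3 -451.9  157. ]
```

Call:
step_arm:
  motion:
    - [-3.8,-2.8,-2.3,0,0,0]
    - [-7.5,-5.5,-4.6,0,0,0]
    - [-11.3,-8.3,-7,0,0,0]
    - [-15,-11,-9.3,0,0,0]
    - [-15,-11,-9.3,0,0,0]

```text
t: 1.38
tcp_pos: [302.8, 408.3, 344.1]
eef_rot: [-0.599, 0.6, 0.377, -0.373]
force: [0.4, 0.7, 0.2]
gripper_width: 1.004
```

Run:
```python
from h import *
c=viewer.get_calibration("wrist"); im=viewer.grab_frame("wrist"); cv2.imwrite("pics/w1.png",im)
np.savez("w1.npz",**{k:np.array(v) for k,v in c.items()})
print(tool(), proj([[439.5,311.5,44],[409.4,362.8,44]],c))
```

```text
(array([301.68341618, 409.68250737, 342.77550986]), array([[ 0.43624017,  0.00283654, -0.8998258 ],
       [ 0.89982479,  0.00211396,  0.43624635],
       [ 0.00313963, -0.99999374, -0.00163019]])) [[301.66088275 308.40858735]
 [324.79835551 276.19278476]]
```

View pics/w1.png

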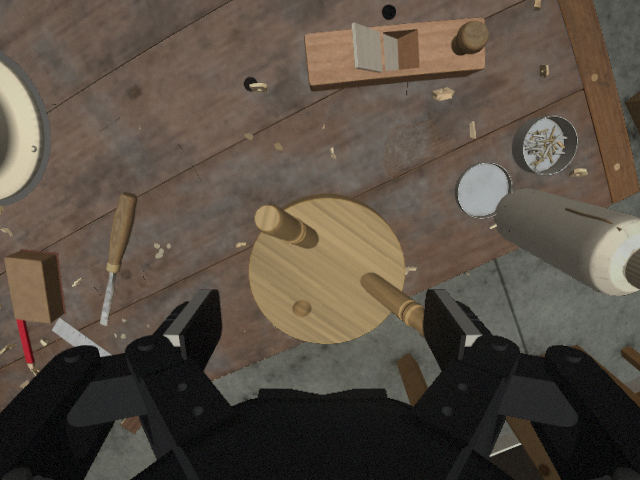

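Run:
```python
from h import *
c={k:v for k,v in np.load("w1.npz").items()}; im=cv2.imread("pics/w1.png")
big=cv2.resize(im[180:360,230:430],(800,720),interpolation=cv2.INTER_CUBIC)
a=np.linspace(0,2*np.pi,90)
def circ(cx,cy,z,r): return proj(np.c_[cx+r*np.cos(a),cy+r*np.sin(a),0*a+z],c)
C=np.array([409.4,362.8]);H=np.array([439.8,311.5])
d=(H-C)/np.linalg.norm(H-C)
dots=[circ(*C,44,110),circ(*H,44,13)]
for s in (1,-1):
    R=Ro.from_euler('z',s*120,degrees=True).as_matrix()[:2,:2]; e=R@d
    dots.append(proj([[*(C+e*60),44],[*(C+e*133),210]],c))
for D in dots:
    for u,v in D: cv2.circle(big,(int((u-230+.5)*4),int((v-180+.5)*4)),2,(0,0,255),-1)
cv2.imwrite("pics/w1o.png",cv2.resize(big,(640,576)))
```

```text
(no output)
```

View pics/w1o.png

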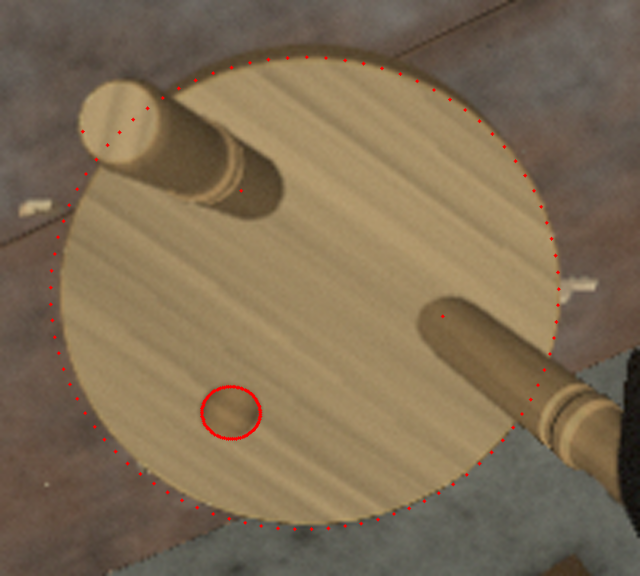

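```bash
cat >> h.py <<'E'
def plan(wps,step=55,ang=9):
    """wps: list of (pos,R) world; prints rows from current pose"""
    from scipy.spatial.transform import Slerp
    p0,R0=tool(); P,Q=p0,R0; rows=[]
    for p,R in wps:
        p=np.array(p,float); n=max(1,int(np.ceil(max(np.linalg.norm(p-P)/step,np.degrees(Ro.from_matrix(Q.T@R).magnitude())/ang))))
        sl=Slerp([0,1],Ro.from_matrix([Q,R]))
        for i in range(1,n+1):
            s=i/n; x=P+(p-P)*s; r=sl(s).as_matrix()
            rows.append(np.r_[R0.T@(x-p0)/10,Ro.from_matrix(R0.T@r).as_rotvec()])
        P,Q=p,R
    print(len(rows)); print("["+", ".join("["+", ".join(f"{v:.3g}" if abs(v)<1 else f"{v:.2f}" for v in np.round(r,3))+"]" for r in rows)+"]")
def frame(y,xhint):
    y=np.array(y,float);y/=np.linalg.norm(y);x=np.array(xhint,float);x-=y*(x@y);x/=np.linalg.norm(x);return np.c_[x,y,np.cross(x,y)]
E
python3 - <<'E'
from h import *
R1=frame([-.046,-.498,-.866],[.09,.99,0])
p,R0=tool()
from scipy.spatial.transform import Slerp
sl=Slerp([0,1],Ro.from_matrix([R0,R1]))
plan([([480,150,380],sl(.35).as_matrix()),([500,-80,380],sl(.7).as_matrix()),([424,-282,315],R1)])
E
```

```text
16
[[-2.60, -0.621, -4.56, -0.005, -0.021, 0.03], [-5.19, -1.24, -9.13, -0.011, -0.041, 0.061], [-7.79, -1.86, -13.69, -0.016, -0.062, 0.091], [-10.38, -2.48, -18.25, -0.021, -0.082, 0.122], [-12.98, -3.11, -22.82, -0.027, -0.103, 0.152], [-15.58, -3.73, -27.38, -0.032, -0.124, 0.182], [-19.54, -3.73, -29.75, -0.038, -0.148, 0.219], [-23.51, -3.74, -32.11, -0.045, -0.173, 0.255], [-27.47, -3.75, -34.48, -0.051, -0.198, 0.292], [-31.43, -3.76, -36.85, -0.058, -0.223, 0.328], [-35.40, -3.77, -39.21, -0.064, -0.247, 0.365], [-39.70, -2.48, -39.61, -0.07, -0.268, 0.396], [-44.01, -1.20, -40.00, -0.075, -0.29, 0.427], [-48.31, 0.092, -40.39, -0.081, -0.311, 0.458], [-52.61, 1.38, -40.78, -0.086, -0.332, 0.49], [-56.91, 2.67, -41.18, -0.092, -0.353, 0.521]]
```

Call:
step_arm:
  motion:
    - [-2.6,-0.6,-4.6,-0.005,-0.02,0.03]
    - [-5.2,-1.2,-9.1,-0.01,-0.04,0.06]
    - [-7.8,-1.9,-13.7,-0.016,-0.06,0.09]
    - [-10.4,-2.5,-18.3,-0.02,-0.08,0.12]
    - [-13,-3.1,-22.8,-0.027,-0.1,0.15]
    - [-15.6,-3.7,-27.4,-0.03,-0.12,0.18]
    - [-19.5,-3.7,-29.8,-0.04,-0.15,0.22]
    - [-23.5,-3.7,-32.1,-0.045,-0.17,0.255]
    - [-27.5,-3.75,-34.5,-0.05,-0.2,0.29]
    - [-31.4,-3.8,-36.9,-0.06,-0.22,0.33]
    - [-35.4,-3.8,-39.2,-0.064,-0.25,0.365]

```text
t: 2.8
tcp_pos: [500.7, -79.6, 379.0]
eef_rot: [-0.45, 0.624, 0.346, -0.537]
force: [0.4, 0.8, -0.4]
gripper_width: 1.004
```

Run:
```python
from h import *
R1=frame([-.046,-.498,-.866],[.09,.99,0])
plan([([424,-282,315],R1)])
```

```text
5
[[-3.52, 2.72, 0.758, -0.005, -0.02, 0.031], [-7.05, 5.43, 1.52, -0.011, -0.04, 0.062], [-10.57, 8.15, 2.27, -0.016, -0.059, 0.093], [-14.10, 10.86, 3.03, -0.021, -0.079, 0.124], [-17.62, 13.58, 3.79, -0.027, -0.099, 0.155]]
```

Call:
step_arm:
  motion:
    - [-3.5,2.7,0.8,-0.005,-0.02,0.03]
    - [-7,5.4,1.5,-0.01,-0.04,0.06]
    - [-10.6,8.1,2.3,-0.016,-0.06,0.09]
    - [-14.1,10.9,3,-0.02,-0.08,0.124]
    - [-17.6,13.6,3.8,-0.027,-0.1,0.155]
    - [-17.6,13.6,3.8,-0.027,-0.1,0.155]

```text
t: 3.55
tcp_pos: [421.8, -283.1, 312.4]
eef_rot: [-0.382, 0.626, 0.324, -0.597]
force: [0.8, 0.1, 0.3]
gripper_width: 0.995
```

Run:
```python
from h import *
c=viewer.get_calibration("wrist"); im=viewer.grab_frame("wrist"); cv2.imwrite("pics/w2.png",im)
np.savez("w2.npz",**{k:np.array(v) for k,v in c.items()})
print(tool())
for l in ["leg_mid","short_leg_mid","stretcher_mid"]:
    for r in models.cut_out("wrist",l)[:2]: print(l,round(r["p"],2),r["rect"])
```

```text
(array([ 423.66179333, -281.51834764,  313.18926757]), array([[ 0.07629653, -0.04789542, -0.99593417],
       [ 0.86282363, -0.497425  ,  0.09002084],
       [-0.49971414, -0.86618381,  0.0033735 ]]))
leg_mid 0.73 [311.6, 183.9, 340.0, 238.7]
short_leg_mid 0.96 [315.3, 241.0, 337.8, 285.3]
stretcher_mid 0.96 [315.6, 138.0, 341.7, 167.5]
```

View pics/w2.png

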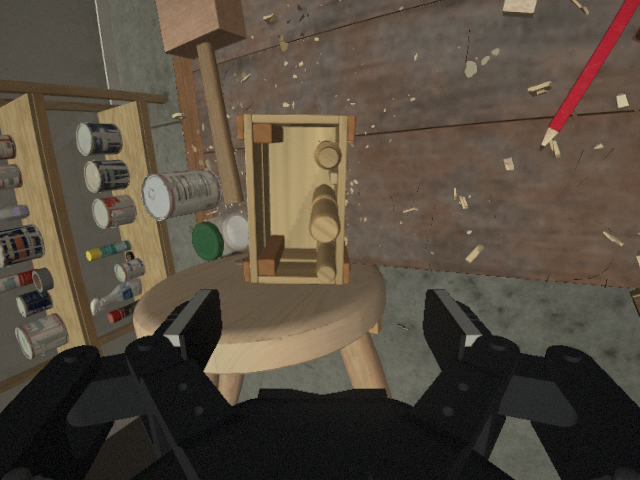

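Run:
```python
import cv2
im=cv2.imread("pics/w2.png"); cv2.imwrite("pics/w2c.png",cv2.resize(im[100:300,230:370],(560,800)[0:2],interpolation=cv2.INTER_CUBIC)[:600] if 0 else cv2.resize(im[110:260,260:400],(560,600),interpolation=cv2.INTER_CUBIC))
```

```text
(no output)
```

View pics/w2c.png

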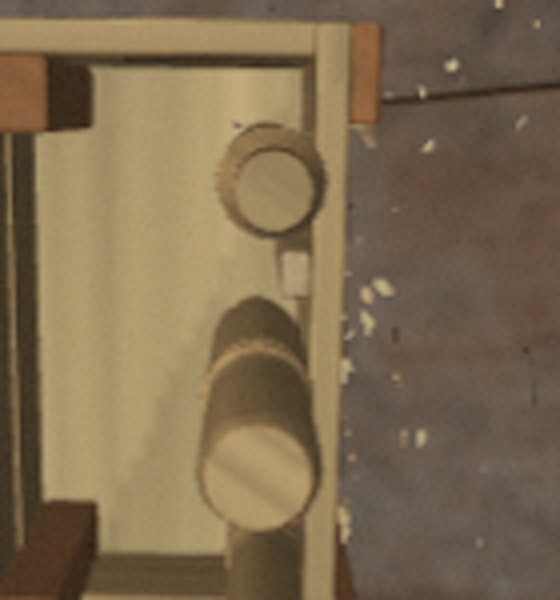

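Run:
```python
from h import *
c={k:v for k,v in np.load("w2.npz").items()}
ct=viewer.get_calibration("top");cs=viewer.get_calibration("side")
fl=lambda x,y:(370+x*.3,295+y*.3); ft=lambda x,y:(430+(x-400)*.3,190+y*.3)
obs=[(fl(140,46),cs),(ft(493,138),ct),((324.3,229.5),c)]
X=tri([ray(u,k) for u,k in obs]);print("foot",X,[ (proj(X,k)-u).round(1).tolist() for u,k in obs])
# bead (132 above tip ->83 below foot); wrist bead crop approx center (258,385)
ob=[(fl(164,132),cs),(ft(524,148),ct),((260+258/4,110+375/4),c)]
B=tri([ray(u,k) for u,k in ob]);print("bead",B,[ (proj(B,k)-u).round(1).tolist() for u,k in ob],np.linalg.norm(X-B))
a=(X-B)/np.linalg.norm(X-B);print(a)
# wrist-only for foot with given depth: z
for z in (195,200,205): print(atz((324.3,229.5),c,z))
# crate rim corners in wrist for pose: outer? inner top-right corner crop (315,58); 
p,R=tool(); print("tool foot",R.T@(X-p))
# hypothetic: leg axis options -> fit axis with bead given direction 30deg
for ax in ([.046,.498,.866],[.03,.499,.866],[.07,.495,.866]):
    for zf in (195,200,205):
        F=atz((324.3,229.5),c,zf); ax=np.array(ax);pts=np.array([F,F-ax*53,F-83*ax])
        print(ax,zf,proj(pts,c).round(1).tolist(),proj(pts,ct).round(1).tolist(),proj(pts,cs).round(1).tolist())
print([o[0] for o in obs],[o[0] for o in ob])
```

```text
foot [ 417.83051595 -341.64738347  204.31160223] [[[-1.1, 0.2]], [[1.0, -0.7]], [[0.8, 0.8]]]
bead [ 413.62778881 -386.93775278  120.54567024] [[[-0.9, -0.0]], [[1.6, 1.2]], [[2.2, 4.0]]] 95.3184758049672
[0.04409142 0.47514785 0.87880058]
[ 419.49828116 -347.81903164  195.        ]
[ 418.28088341 -344.85560764  200.        ]
[ 417.06348567 -341.89218365  205.        ]
tool foot [  1.5750611  126.39448962   2.35044271]
[0.046 0.498 0.866] 195 [[324.3, 229.5], [324.0, 216.0], [323.8, 210.0]] [[460.6, 230.3], [466.8, 233.2], [470.1, 234.7]] [[412.7, 311.7], [417.2, 326.4], [419.7, 334.4]]
[0.046 0.498 0.866] 200 [[324.3, 229.5], [323.9, 215.7], [323.8, 209.7]] [[459.9, 230.7], [466.1, 233.5], [469.4, 235.0]] [[411.7, 310.4], [416.3, 325.1], [418.7, 333.2]]
[0.046 0.498 0.866] 205 [[324.3, 229.5], [323.9, 215.5], [323.8, 209.3]] [[459.1, 231.0], [465.4, 233.9], [468.7, 235.4]] [[410.8, 309.2], [415.3, 323.9], [417.8, 332.0]]
[0.03  0.499 0.866] 195 [[324.3, 229.5], [324.0, 216.8], [323.8, 211.2]] [[460.6, 230.3], [466.8, 232.8], [470.1, 234.1]] [[412.7, 311.7], [417.5, 326.2], [420.1, 3
[... 260 characters left out ...]
231.0], [465.4, 233.5], [468.8, 234.8]] [[410.8, 309.2], [415.6, 323.7], [418.2, 331.7]]
[0.07  0.495 0.866] 195 [[324.3, 229.5], [324.0, 214.7], [323.9, 208.1]] [[460.6, 230.3], [466.7, 233.7], [469.9, 235.5]] [[412.7, 311.7], [416.8, 326.6], [419.0, 334.8]]
[0.07  0.495 0.866] 200 [[324.3, 229.5], [324.0, 214.4], [323.9, 207.8]] [[459.9, 230.7], [466.0, 234.1], [469.3, 235.9]] [[411.7, 310.4], [415.8, 325.4], [418.1, 333.6]]
[0.07  0.495 0.866] 205 [[324.3, 229.5], [324.0, 214.2], [323.8, 207.4]] [[459.1, 231.0], [465.3, 234.4], [468.6, 236.2]] [[410.8, 309.2], [414.9, 324.2], [417.2, 332.4]]
[(412.0, 308.8), (457.9, 231.4), (324.3, 229.5)] [(419.2, 334.6), (467.2, 234.4), (324.5, 203.75)]
```

Run:
```python
from h import *
c={k:v for k,v in np.load("w2.npz").items()}
ct=viewer.get_calibration("top");cs=viewer.get_calibration("side")
for a,b in [((441,300),(450,185)),((550,385),(598,182))]:
    X=tri([ray(a,cs),ray(b,ct)]);print(X,proj(X,cs)-a,proj(X,ct)-b,proj(X,c))
for z in (-100,0,100,200): print(atz((520,198),ct,z))
```

```text
[ 538.65658976 -352.49341553   80.74519527] [[-3.43487313e-04  9.08731758e-05]] [[ 0.00020892 -0.00032787]] [[375.71152711 305.94769322]]
[ 543.67107579 -674.87695219  158.751404  ] [[-1.82690636  0.48014702]] [[ 1.14566293 -1.56564565]] [[154.29070907 296.87630396]]
[ 536.28048171 -589.78850616 -100.        ]
[ 521.99604116 -552.42540129    0.        ]
[ 507.7116006  -515.06229642  100.        ]
[ 493.42716005 -477.69919155  200.        ]
```

Call:
step_arm:
  motion:
    - [0.1,5,0.2,0,0,0]
    - [0.2,10,0.2,0,0,0]
    - [0.2,14,0.2,0,0,0]
    - [0.2,17,0.2,0,0,0]
    - [0.2,17,0.2,0,0,0]

```text
t: 4.38
tcp_pos: [415.7, -362.5, 164.7]
eef_rot: [-0.381, 0.626, 0.326, -0.598]
force: [-0.3, -0.3, 0.9]
gripper_width: 0.998
```

Run:
```python
from h import *
im=viewer.grab_frame("wrist"); cv2.imwrite("pics/w3.png",im)
s=viewer.grab_frame("side");t=viewer.grab_frame("top"); cv2.imwrite("pics/st3.png",np.hstack([cv2.resize(s[260:410,350:500],(400,400)),cv2.resize(t[170:300,410:540],(400,400))]))
print(tool(),robot.observe()["force"])
```

```text
(array([ 418.14524174, -362.12418731,  167.39625532]), array([[ 0.07409777, -0.04113767, -0.99640213],
       [ 0.86300849, -0.49803164,  0.08473974],
       [-0.49972578, -0.86618253, -0.00140087]])) [-0.9326309  -0.42708517  0.51517646]
```

View pics/w3.png

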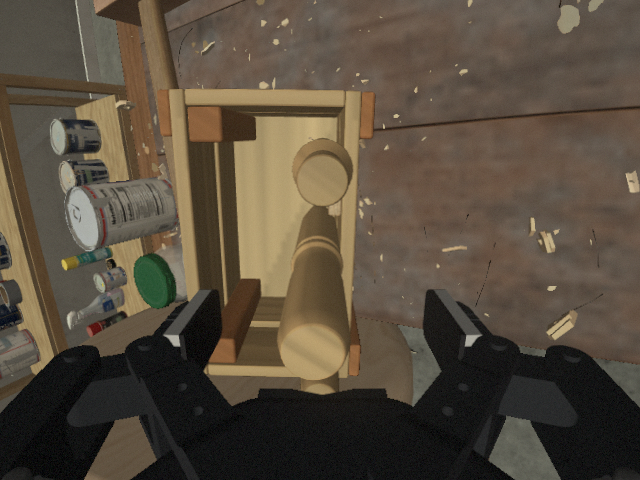

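View pics/st3.png

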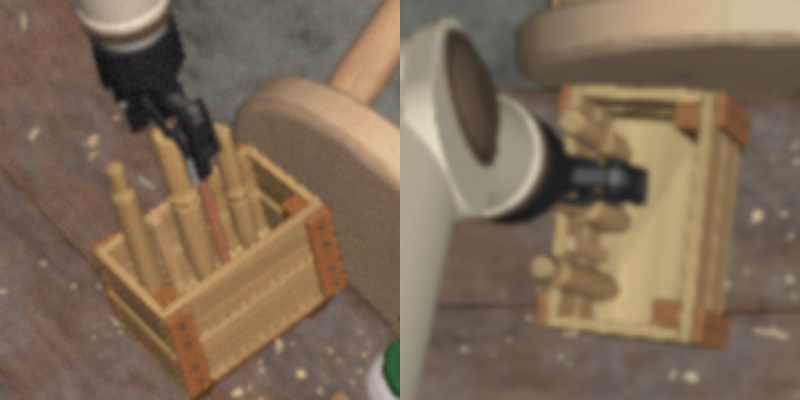

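Run:
```python
from h import *
im=cv2.imread("pics/w3.png")
cv2.imwrite("pics/w3c.png",cv2.resize(im[220:420,240:400],(640,800),interpolation=cv2.INTER_CUBIC)[200:])
c=viewer.get_calibration("wrist");p,R=tool();np.savez("w3.npz",p=p,Rt=R,**{k:np.array(v) for k,v in c.items()})
a=np.linspace(0,2*np.pi,60)
```

```text
(no output)
```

View pics/w3c.png

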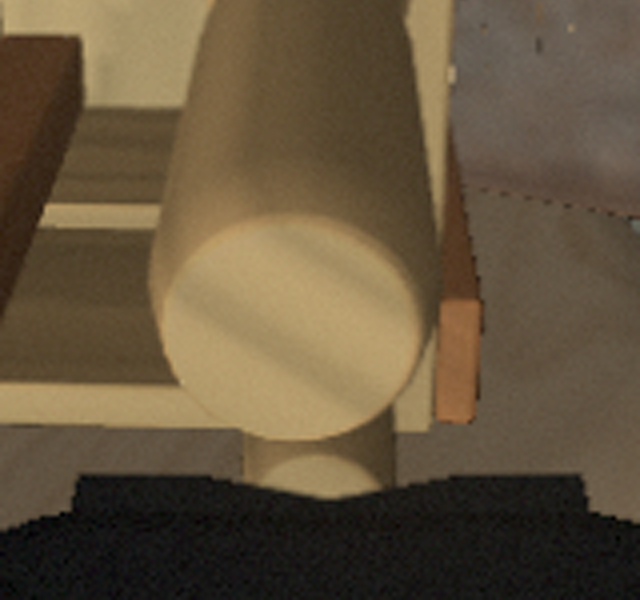

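Call:
step_arm:
  motion:
    - [-0.3,0,0.1,0,0,0]
    - [-0.3,0,0.1,0,0,0]

```text
t: 4.78
tcp_pos: [417.9, -364.6, 170.2]
eef_rot: [-0.378, 0.628, 0.328, -0.596]
force: [-0.3, 0.9, -0.3]
gripper_width: 1.003
```

Call:
step_arm:
  motion:
    - [0,0,0,0,0,0]
    - [0,0,0,0,0,0]
    - [0,0,0,0,0,0]
    - [0,0,0,0,0,0]
    - [0,0,0,0,0,0]
    - [0,0,0,0,0,0]
  gripper: 0
  newtons: 70

```text
t: 5.52
tcp_pos: [418.3, -364.2, 170.2]
eef_rot: [-0.378, 0.628, 0.328, -0.596]
force: [-0.5, 3.6, 4.0]
gripper_width: 0.285
```

Run:
```python
from h import *
im=viewer.grab_frame("wrist"); cv2.imwrite("pics/w4.png",im)
print(tool(),robot.observe()["force"],robot.observe()["gripper_width"]*85)
```

```text
(array([ 418.27021492, -364.18172903,  170.20824631]), array([[ 0.07449094, -0.03815151, -0.99649163],
       [ 0.86294724, -0.49833248,  0.08358714],
       [-0.49977312, -0.86614618, -0.00419852]])) [0.59401097 4.20628303 3.41730127] 24.191334486185273
```

View pics/w4.png

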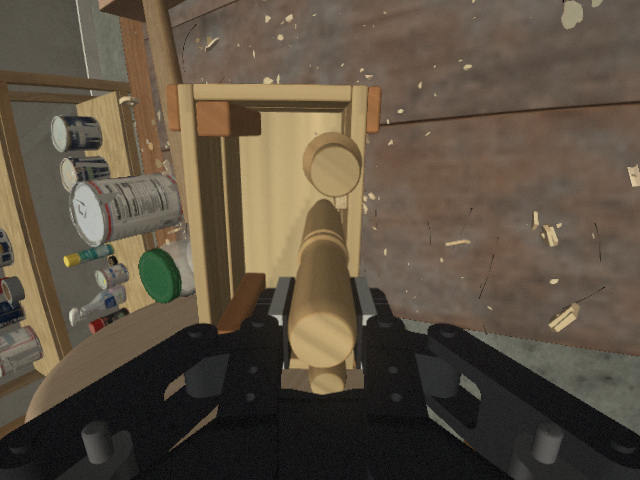

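Call:
step_arm:
  motion:
    - [0,-2,0,0,0,0]
    - [0,-5,0,0,0,0]
    - [0,-9,0,0,0,0]
    - [0,-13,0,0,0,0]
    - [0,-17,0,0,0,0]
    - [0,-17,0,0,0,0]

```text
t: 6.32
tcp_pos: [426.7, -278.8, 319.9]
eef_rot: [-0.376, 0.629, 0.33, -0.595]
force: [-0.1, -0.6, -1.2]
gripper_width: 0.284
```

Run:
```python
from h import *
c=viewer.get_calibration("wrist");p,R=tool();im=viewer.grab_frame("wrist"); cv2.imwrite("pics/w5.png",im);np.savez("w5.npz",p=p,Rt=R,**{k:np.array(v) for k,v in c.items()})
for n in("side","top"): cv2.imwrite(f"pics/{n}5.png",viewer.grab_frame(n))
cv2.imwrite("pics/c5.png",np.hstack([cv2.imread("pics/side5.png")[200:420,340:560],cv2.imread("pics/top5.png")[150:370,360:580]]))
print(p,R,robot.observe()["force"],robot.observe()["gripper_width"]*85)
```

```text
[ 426.68527658 -278.82236327  319.85649182] [[ 0.07526407 -0.03265268 -0.99662888]
 [ 0.86273345 -0.49904738  0.08150282]
 [-0.50002632 -0.8659593  -0.00938978]] [ 0.3839857  -0.33099033 -0.90242619] 24.378337142479587
```

View pics/w5.png

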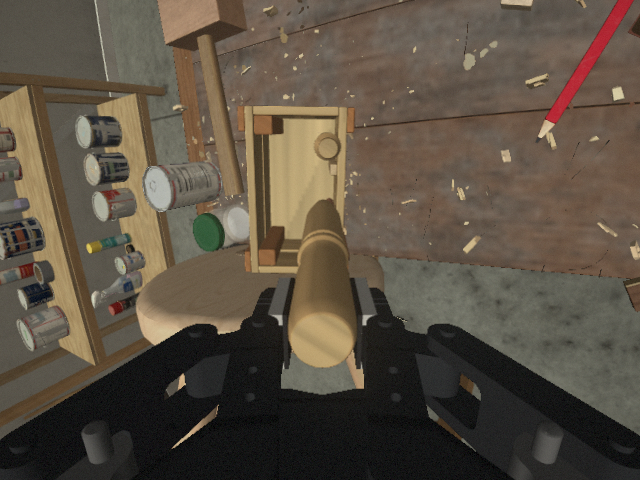

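View pics/c5.png

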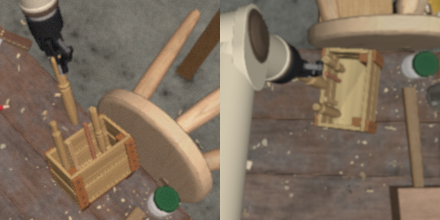

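```bash
cat > leg.py <<'E'
from h import *
prof=[(0,9),(10,10.1),(20,11.2),(30,12.4),(44.6,14),(80,14),(122,14),(132.5,14.5),(160,13),(207,13),(213,11),(215,9)]
def pts(mid_tool,ax,p,R,c):
    ax=np.array(ax)/np.linalg.norm(ax); u=np.cross(ax,[0,0,1.]);u/=np.linalg.norm(u);v=np.cross(ax,u);a=np.linspace(0,2*np.pi,40)
    out=[]
    for h,r in prof:
        T=np.array(mid_tool)+ax*(h-190)+r*(np.outer(np.cos(a),u)+np.outer(np.sin(a),v))
        out.append(proj(T@R.T+p,c))
    return out
def overlay(img,mid,ax,d,name,x0=240,y0=170,w=160,h=210,s=4):
    im=cv2.imread(img); big=cv2.resize(im[y0:y0+h,x0:x0+w],(w*s,h*s),interpolation=cv2.INTER_CUBIC)
    for q in pts(mid,ax,d["p"],d["Rt"],d):
        for u,v in q: cv2.circle(big,(int((u-x0+.5)*s),int((v-y0+.5)*s)),1,(0,0,255),-1)
    cv2.imwrite(name,big[:,:] if h*s<=600 else cv2.resize(big,(int(w*600/h),600)))
E
python3 - <<'E'
from leg import *
d=np.load("w5.npz"); d={k:d[k] for k in d}
overlay("pics/w5.png",[0,-19,0],[0,-1,0],d,"pics/o5.png",)
E
```

```text
(no output)
```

View pics/o5.png

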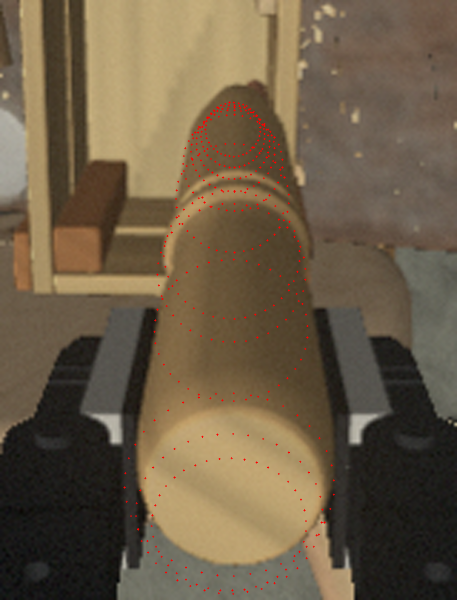

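Run:
```python
from leg import *
d=np.load("w5.npz"); d={k:d[k] for k in d}
def f(x,full=False):
    P=pts([x[0],-19+x[1],x[2]],[x[3],-1,x[4]],d["p"],d["Rt"],d)
    al=np.vstack(P); b=P[7]; i=al[:,1].argmin()
    m=[b[:,1].min(), (b[:,0].min()+b[:,0].max())/2, al[i,1], al[i,0], np.ptp(P[9][:,0]), (P[9][:,0].max()+P[9][:,0].min())/2, np.vstack(P[9:])[:,1].max(), np.ptp(b[:,0]), P[11][:,1].mean()]
    t=[230.2,240+238.5/2.857,199,324.7,67.2,240+234/2.857,367.4,51.5,339.8]
    if full: print(np.round(m,1),np.round(t,1))
    return np.array(m)-t
r=least_squares(f,np.zeros(5),loss="soft_l1");print(r.x.round(3));f(r.x,1)
x=r.x;overlay("pics/w5.png",[x[0],-19+x[1],x[2]],[x[3],-1,x[4]],d,"pics/o5b.png")
```

```text
[ 0.927  2.938  3.399 -0.011 -0.014]
[232.1 323.4 198.5 324.8  72.3 321.9 364.2  51.2 340.4] [230.2 323.5 199.  324.7  67.2 321.9 367.4  51.5 339.8]
```

View pics/o5b.png

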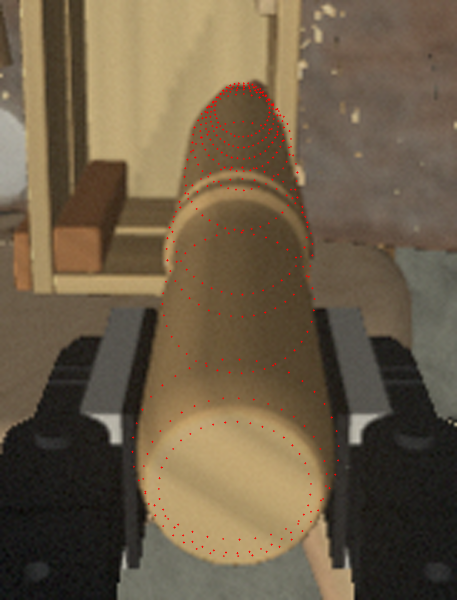

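```bash
cat > goal.py <<'E'
from h import *
C=np.array([410.2,364.4]);H=np.array([439.8,311.5,44.])
dd=(H[:2]-C)/np.linalg.norm(H[:2]-C); s,co=np.sin(np.radians(24)),np.cos(np.radians(24))
m=np.r_[dd*s,co]
aT=np.array([-.011,-1,-.014]);aT/=np.linalg.norm(aT)   # leg axis in tool (tip->foot)
tipT=np.array([3.0,173.8,6.1])
def Rgoal(hint=(.434,.901,0)):
    # leg frame in tool coords: columns ux, aT, uz ; world: xw, m, zw
    A=frame(aT,[1,0,0]); W=frame(m,-np.array(hint)) ; W[:,0]*=-1; W[:,2]*=-1
    A[:,:]=frame(aT,[1,0,0]); R=np.c_[W[:,0],m,np.cross(W[:,0],m)]@A.T
    return R
def tcp(dist,R): return H+dist*m-R@tipT
E
python3 - <<'E'
from goal import *
R2=Rgoal(); print(R2, np.linalg.det(R2), R2@aT-m, "tcp60",tcp(60,R2))
p,R0=tool()
from scipy.spatial.transform import Slerp
sl=Slerp([0,1],Ro.from_matrix([R0,R2]))
plan([([470,-150,400],sl(.2).as_matrix()),([505,60,420],sl(.65).as_matrix()),(tcp(100,R2)+[0,0,0],R2)])
E
```

```text
[[ 0.49181341 -0.19216248 -0.84923092]
 [ 0.84514331  0.3399331   0.4125267 ]
 [ 0.20940955 -0.92060799  0.3295885 ]] 1.0000000000000004 [2.77555756e-17 0.00000000e+00 1.11022302e-16] tcp60 [488.81932543 226.07085615 256.17567715]
11
[[2.46, -4.64, -1.18, 0.026, 0.021, -0.053], [4.93, -9.28, -2.36, 0.053, 0.042, -0.106], [7.39, -13.92, -3.54, 0.079, 0.064, -0.159], [11.74, -17.01, -3.96, 0.124, 0.099, -0.248], [16.08, -20.09, -4.39, 0.168, 0.135, -0.337], [20.43, -23.17, -4.82, 0.212, 0.171, -0.426], [24.77, -26.26, -5.25, 0.257, 0.207, -0.515], [29.63, -25.39, -4.71, 0.291, 0.235, -0.585], [34.48, -24.51, -4.18, 0.326, 0.263, -0.654], [39.33, -23.64, -3.64, 0.361, 0.29, -0.723], [44.18, -22.77, -3.11, 0.395, 0.318, -0.793]]
```

Call:
step_arm:
  motion:
    - [2.5,-4.6,-1.2,0.026,0.021,-0.05]
    - [4.9,-9.3,-2.4,0.05,0.04,-0.106]
    - [7.4,-13.9,-3.5,0.08,0.064,-0.16]
    - [11.7,-17,-4,0.124,0.1,-0.25]
    - [16.1,-20.1,-4.4,0.168,0.135,-0.337]
    - [20.4,-23.2,-4.8,0.21,0.17,-0.426]
    - [24.8,-26.3,-5.2,0.257,0.207,-0.515]
    - [29.6,-25.4,-4.7,0.29,0.235,-0.585]
    - [34.5,-24.5,-4.2,0.326,0.263,-0.654]
    - [39.3,-23.6,-3.6,0.36,0.29,-0.723]
    - [44.2,-22.8,-3.1,0.395,0.318,-0.793]
    - [44.2,-22.8,-3.1,0.395,0.318,-0.793]
  newtons: 100

```text
t: 7.98
tcp_pos: [493.7, 211.9, 287.9]
eef_rot: [0.736, -0.452, -0.356, 0.355]
force: [-0.1, -0.8, -0.5]
gripper_width: 0.281
```

Run:
```python
from goal import *
p,R=tool(); print(p,"leg axis err deg",np.degrees(np.arccos((R@aT)@m)),"tip rel hole",(p+R@tipT-H), "want",100*m)
plan([(tcp(30,Rgoal()),Rgoal())],20)
```

```text
[493.65378591 211.88780212 287.91181676] leg axis err deg 0.5258308356061641 tip rel hole [ 15.20975836 -35.75325128  86.80890758] want [ 19.86102913 -35.49487977  91.35454576]
4
[[0.091, 1.62, -0.014, -0.002, -0.001, -0.001], [0.183, 3.25, -0.028, -0.004, -0.001, -0.003], [0.274, 4.87, -0.042, -0.006, -0.002, -0.004], [0.365, 6.49, -0.056, -0.007, -0.003, -0.005]]
```

Call:
step_arm:
  motion:
    - [0.1,2,0,0,0,0]
    - [0.2,4,0,0,0,0]
    - [0.3,5.5,-0.05,-0.005,0,0]
    - [0.36,6.5,-0.06,-0.007,0,-0.005]
    - [0.36,6.5,-0.06,-0.007,0,-0.005]

```text
t: 8.6
tcp_pos: [482.5, 236.4, 228.2]
eef_rot: [0.736, -0.454, -0.358, 0.353]
force: [0.5, -0.1, -0.5]
gripper_width: 0.28
```

Run:
```python
from goal import *
import leg
c=viewer.get_calibration("wrist");p,R=tool();im=viewer.grab_frame("wrist"); cv2.imwrite("pics/w6.png",im);d=dict(p=p,Rt=R,**{k:np.array(v) for k,v in c.items()});np.savez("w6.npz",**d)
print("tip rel",p+R@tipT-H,30*m,"axis err",R@aT-m)
leg.overlay("pics/w6.png",[.9,-16.1,3.4],aT,d,"pics/o6.png",220,140,200,260,3)
big=cv2.imread("pics/o6.png");k=600/260
for q in proj(np.c_[H[0]+13*np.cos(np.linspace(0,6.28,30)),H[1]+13*np.sin(np.linspace(0,6.28,30)),np.full(30,44)],c): cv2.circle(big,(int((q[0]-220+.5)*k),int((q[1]-140+.5)*k)),1,(255,0,0),-1)
cv2.imwrite("pics/o6.png",big)
S=viewer.grab_frame("side");T=viewer.grab_frame("top")
cs=viewer.get_calibration("side");ct=viewer.get_calibration("top");np.savez("st6.npz",p=p,R=R)
def mk(im,c,x,y):
    b=cv2.resize(im[y:y+90,x:x+90],(400,400),interpolation=cv2.INTER_CUBIC);raw=b.copy()
    for P in leg.pts([.9,-16.1,3.4],aT,p,R,c):
        for u,v in P: cv2.circle(b,(int((u-x+.5)*400/90),int((v-y+.5)*400/90)),1,(0,0,255),-1)
    a=np.linspace(0,6.28,30)
    for u,v in proj(np.c_[H[0]+13*np.cos(a),H[1]+13*np.sin(a),0*a+44],c): cv2.circle(b,(int((u-x+.5)*400/90),int((v-y+.5)*400/90)),1,(255,0,0),-1)
    return b
cv2.imwrite("pics/st6.png",np.hstack([mk(S,cs,220,110),mk(T,ct,140,180)]))
```

```text
tip rel [  5.36224875 -11.07472428  26.892318  ] [  5.95830874 -10.64846393  27.40636373] axis err [ 1.45821216e-03  6.51799147e-04 -6.51728428e-05]
```

View pics/o6.png

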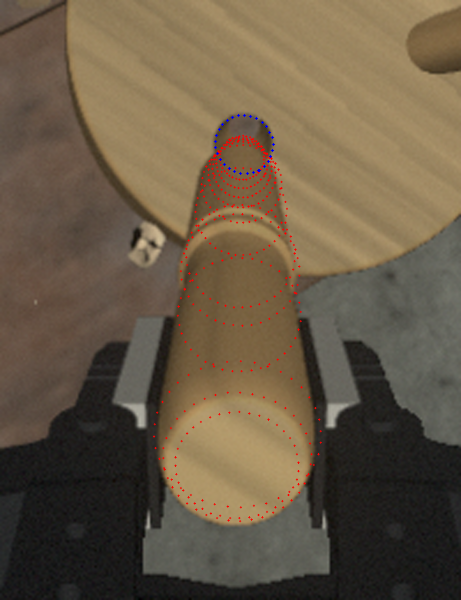

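View pics/st6.png

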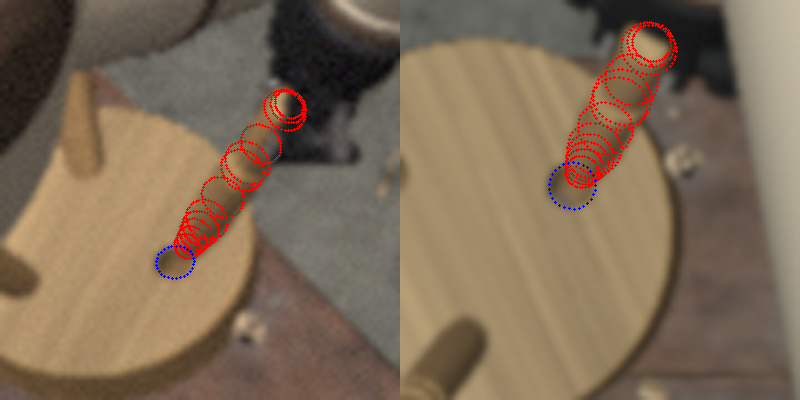

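Call:
step_arm:
  motion:
    - [0.02,2,0.03,0,0,0]
    - [0.04,3.5,0.05,0,0,0]
    - [0.05,4.8,0.07,0,0,0]
    - [0.05,5.4,0.08,0,0,0]
    - [0.05,5.4,0.08,0,0,0]

```text
t: 9.38
tcp_pos: [472.4, 255.9, 179.8]
eef_rot: [0.736, -0.454, -0.359, 0.352]
force: [-0.9, 0.1, -0.8]
gripper_width: 0.282
```

```bash
cat > chk.py <<'E'
from goal import *
s=robot.observe();p,R=tool(); t=p+R@tipT-H
print("along",t@m,"(home -35.6) lateral",(t-m*(t@m)).round(1),"axis err",(R@aT-m).round(3),"F",s["force"].round(1),"F.m",s["force"]@m,"M",s["moment"].round(2),"w",s["gripper_width"],s["t"])
print("need rows to home+0:"); plan([(tcp(-35.6,Rgoal()),Rgoal())],100,90)
E
python3 chk.py
```

```text
along -23.647714458409926 (home -35.6) lateral [0.2 0.2 0. ] axis err [ 0. -0. -0.] F [-0.9  0.1 -0.8] F.m -0.9038700206234005 M [-0.08 -0.15 -0.01] w 0.28178619693962276 9.375
need rows to home+0:
1
[[-0.012, 1.20, 0.029, -0, -0.003, 0]]
```

Tip is inside the hole and moving freely. Next is a slow press.

Call:
step_arm:
  motion:
    - [0,0.5,0.01,0,0,0]
    - [0,1,0.02,0,0,0]
    - [0,1.2,0.03,0,0,0]
    - [0,1.2,0.03,0,0,0]

```text
t: 9.88
tcp_pos: [470.5, 260.5, 169.8]
eef_rot: [0.736, -0.454, -0.36, 0.352]
force: [-0.1, 0.6, 5.6]
gripper_width: 0.277
```

```bash
python3 chk.py
```

```text
along -34.820544434366035 (home -35.6) lateral [0.7 1.  0.2] axis err [-0.001 -0.001 -0.   ] F [-0.1  0.6  5.6] F.m 4.882493571832608 M [ 0.46  0.2  -0.05] w 0.27714992112374837 9.875
need rows to home+0:
1
[[-0.095, 0.079, 0.003, 0, -0.002, 0.001]]
```

Call:
step_arm:
  motion:
    - [-0.05,0.2,0,0,0,0]
    - [-0.05,0.4,0,0,0,0]
    - [-0.05,0.4,0,0,0,0]

```text
t: 10.25
tcp_pos: [471.4, 260.5, 169.3]
eef_rot: [0.736, -0.454, -0.361, 0.35]
force: [-1.9, -8.5, 24.3]
gripper_width: 0.278
```

```bash
python3 chk.py
```

```text
along -35.003797502201834 (home -35.6) lateral [ 2.2  1.1 -0.1] axis err [-0.004 -0.002  0.   ] F [-1.9 -8.5 24.3] F.m 24.86446757997326 M [-0.03  1.77  0.75] w 0.27811423311209604 10.25
need rows to home+0:
1
[[-0.132, 0.059, 0.099, 0.003, -0.002, 0.004]]
```

Call:
step_arm:
  motion:
    - [-0.05,0.4,0.05,0,0,0]
    - [-0.05,0.8,0.05,0,0,0]
    - [-0.05,0.8,0.05,0,0,0]
  newtons: 120

```text
t: 10.62
tcp_pos: [472.6, 260.5, 168.8]
eef_rot: [0.735, -0.455, -0.362, 0.348]
force: [-5.6, -18.9, 49.9]
gripper_width: 0.273
```

```bash
python3 chk.py
python3 - <<'E'
from goal import *
import leg
c=viewer.get_calibration("wrist");p,R=tool();im=viewer.grab_frame("wrist"); cv2.imwrite("pics/w7.png",im);d=dict(p=p,Rt=R,**{k:np.array(v) for k,v in c.items()})
leg.overlay("pics/w7.png",[.9,-16.1,3.4],aT,d,"pics/o7.png",220,140,200,260,3)
S=viewer.grab_frame("side");T=viewer.grab_frame("top");cv2.imwrite("pics/side7.png",S);cv2.imwrite("pics/top7.png",T)
cs=viewer.get_calibration("side");ct=viewer.get_calibration("top")
hm=H-35.6*m; A=np.eye(3)
def mk(im,c,x,y):
    b=cv2.resize(im[y:y+90,x:x+90],(400,400),interpolation=cv2.INTER_CUBIC)
    # model at ideal home
    Rg=Rgoal(); 
    for P in leg.pts([.9,-16.1,3.4],aT,tcp(-35.6,Rg),Rg,c)[4:]:
        for u,v in P: cv2.circle(b,(int((u-x+.5)*400/90),int((v-y+.5)*400/90)),1,(0,0,255),-1)
    a=np.linspace(0,6.28,90)
    for u,v in proj(np.c_[C[0]+110*np.cos(a),C[1]+110*np.sin(a),0*a+44],c): cv2.circle(b,(int((u-x+.5)*400/90),int((v-y+.5)*400/90)),1,(255,0,0),-1)
    return b
cv2.imwrite("pics/st7.png",np.hstack([mk(S,cs,215,110),mk(T,ct,130,180)]))
E
```

```text
along -35.27838538625901 (home -35.6) lateral [ 4.4  1.1 -0.5] axis err [-0.009 -0.003  0.001] F [ -5.6 -18.9  49.9] F.m 51.16877477431475 M [-0.66  4.24  1.78] w 0.2734219527373427 10.625
need rows to home+0:
1
[[-0.177, 0.029, 0.222, 0.007, -0.002, 0.007]]
```

View pics/o7.png

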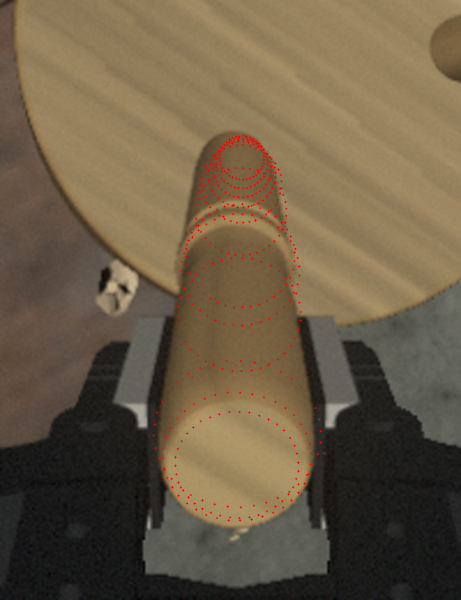

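View pics/st7.png

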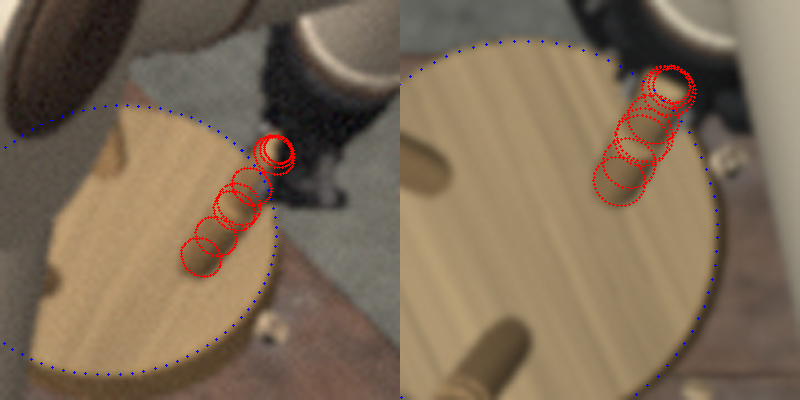

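Call:
step_arm:
  motion:
    - [-0.05,0,0.05,0,0,0]
    - [-0.05,0,0.05,0,0,0]

```text
t: 11.02
tcp_pos: [471.1, 260.0, 169.7]
eef_rot: [0.735, -0.455, -0.362, 0.349]
force: [-2.6, -2.9, 11.7]
gripper_width: 0.275
```

```bash
python3 chk.py
```

```text
along -34.563840415844325 (home -35.6) lateral [ 2.5  0.9 -0.2] axis err [-0.008 -0.003  0.001] F [-2.6 -2.9 11.7] F.m 11.228911710055067 M [0.04 1.48 0.58] w 0.27537916614003205 11.025
need rows to home+0:
1
[[-0.082, 0.103, 0.08, 0.006, -0.002, 0.006]]
```

Call:
step_arm:
  motion:
    - [0,0,0,0,0,0]
    - [0,0,0,0,0,0]
    - [0,0,0,0,0,0]
    - [0,0,0,0,0,0]
    - [0,0,0,0,0,0]
  gripper: 1

```text
t: 11.65
tcp_pos: [471.1, 260.0, 169.6]
eef_rot: [0.735, -0.455, -0.362, 0.349]
force: [0.1, -0.2, -0.5]
gripper_width: 0.999
```

```bash
python3 chk.py|head -1;python3 - <<'E'
from goal import *
import leg
p,R=tool();cs=viewer.get_calibration("side");ct=viewer.get_calibration("top")
c=viewer.get_calibration("wrist");im=viewer.grab_frame("wrist");cv2.imwrite("pics/w8.png",im)
b=cv2.resize(im,(800,600));Rg=Rgoal()
for P in leg.pts([.9,-16.1,3.4],aT,tcp(-35.6,Rg),Rg,c)[4:]:
    for u,v in P: cv2.circle(b,(int((u+.5)*1.25),int((v+.5)*1.25)),1,(0,0,255),-1)
cv2.imwrite("pics/o8.png",b)
E
```

```text
along -34.67185866077734 (home -35.6) lateral [ 2.5  0.9 -0.2] axis err [-0.008 -0.003  0.001] F [ 0.1 -0.2 -0.5] F.m -0.3621640076941661 M [-0.37 -0.23  0.03] w 0.9987575295259433 11.65
```

View pics/o8.png

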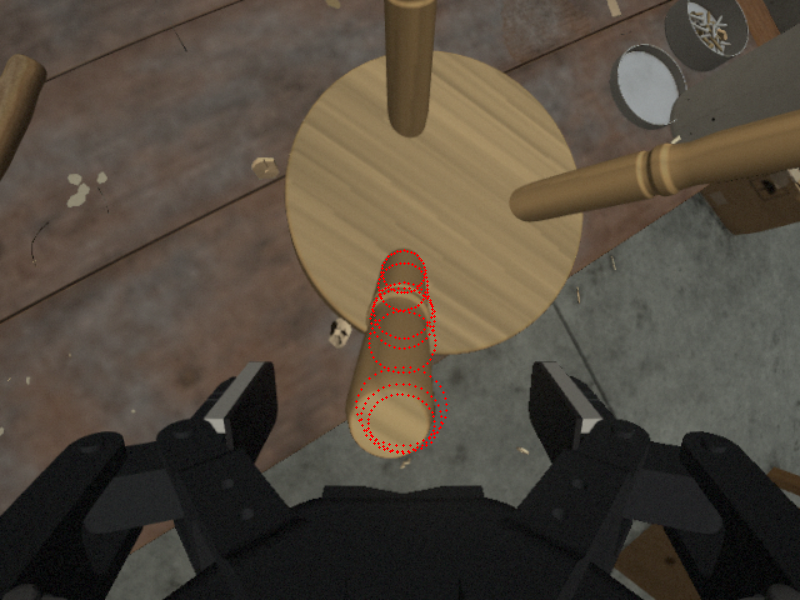

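Call:
step_arm:
  motion:
    - [0,-2,0,0,0,0]
    - [0,-6,0,0,0,0]
    - [0,-11,0,0,0,0]
    - [0,-16,0,0,0,0]
    - [0,-16,0,0,0,0]

```text
t: 12.32
tcp_pos: [503.9, 203.9, 321.0]
eef_rot: [0.734, -0.457, -0.364, 0.346]
force: [-0.2, 0.7, -0.1]
gripper_width: 1.004
```

Run:
```python
from goal import *
import leg
c=viewer.get_calibration("wrist");im=viewer.grab_frame("wrist");cv2.imwrite("pics/w9.png",im)
S=viewer.grab_frame("side");T=viewer.grab_frame("top");cs=viewer.get_calibration("side");ct=viewer.get_calibration("top")
Rg=Rgoal();a=np.linspace(0,6.28,90)
def mk(im,c,x,y,w,h):
    k=400/w;b=cv2.resize(im[y:y+h,x:x+w],(400,int(h*k)),interpolation=cv2.INTER_CUBIC)
    for P in leg.pts([.9,-16.1,3.4],aT,tcp(-35.6,Rg),Rg,c)[4:]+[proj(np.c_[C[0]+110*np.cos(a),C[1]+110*np.sin(a),0*a+44],c)]:
        for u,v in P: cv2.circle(b,(int((u-x+.5)*k),int((v-y+.5)*k)),1,(0,0,255),-1)
    return b
cv2.imwrite("pics/o9.png",np.vstack([np.hstack([mk(S,cs,200,90,100,75),mk(T,ct,110,175,100,75)]),np.hstack([mk(im,c,220,80,200,150),cv2.resize(S[280:400,360:520],(400,300))])]))
print(robot.observe()["t"])
```

```text
12.475
```

View pics/o9.png

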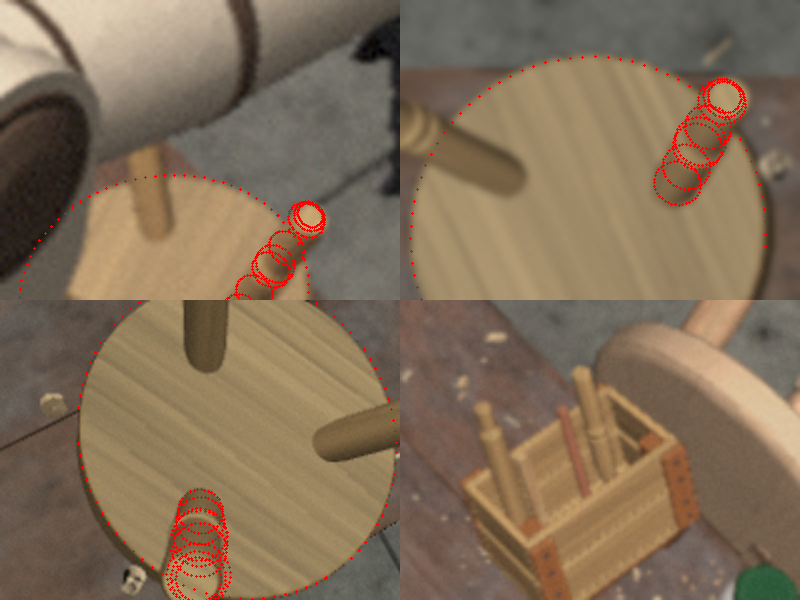

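View pics/w9.png

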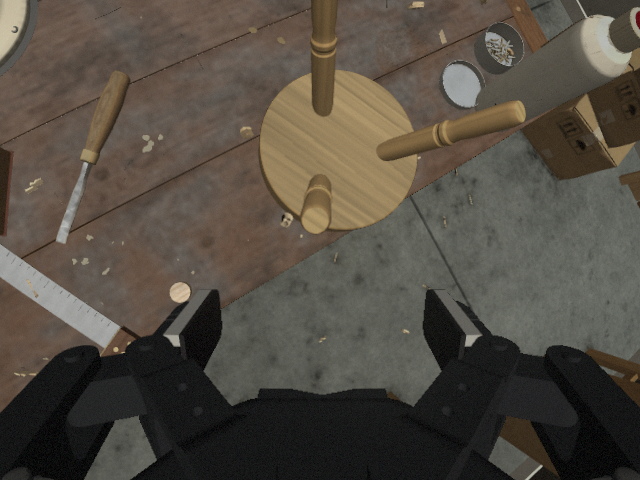

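```bash
python3 -c "
from cell import robot
print(robot.job_done())"
```

```text
the job is handed in; nothing more can be done
None
```

The third leg is in the seat's empty hole, released, and the job was handed in at about 12.5 s. I can't fully confirm that it is all the way home.

- **Choosing the leg:** I took the middle piece in the crate, the long beaded one that matches the two fitted legs. The short leg and the stretcher are still in the crate.
- **Pressing in:** Resistance began near a tip depth of 34.8 mm below the mouth. Pressing up to about 51 N along the hole stopped it at about 35.3 mm, against 35.6 mm for fully home. It read 34.6 mm as I eased off the load, before I opened the gripper. That may just be give in the grip. My depth measurement is only good to 1–2 mm, so full seating rests on the firm stop and these readings.
- **Lean:** After release the foot end showed about 2 mm (0.8°) to one side of where my model put it. In the top and side pictures it matched within about a pixel, which is about 2.5 mm.
- **Seat:** Its outline still lay on the circle I measured before pressing, so any movement was about 1 mm or less.
- **Robot:** The gripper was open and 160 mm back from the leg, with no contact force when I handed in. The largest wrist force I read was about 54 N.

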